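Set the jaw gap with a blade gauge and click the torque knob

ROBOT

A 6-joint arm with a two-finger parallel gripper is mounted at the origin on the work surface. World frame = base frame: x ahead of the robot, y to its left, z up, the work surface at z = 0. Lengths are in m, angles in rad, forces in N, time in s.
With the tool pointing down it reaches from about 0.275 to 0.85 m from the base axis. Payload 19 kg.
Tool frame: the origin (TCP) lies at the very end of the fingers, on their centre line; the grasp point (between the pads) lies behind it (bot.hold_point_z is the z of the grasp point in the tool frame, in m); z points along the fingers, y is the line along which they close (so a half turn about z gives the same grasp; the last joint's range is limited). The gripper opens to 85 mm and grips with 20 to 120 N. Pads are 22 mm wide; open, the fingers measure 114 mm over their backs; the gripper's body (76 mm by 85 mm) begins 54 mm behind the grasp point. The pads swing forward as they close: fully open they stand 13 mm farther back than shut.
Start: joints at [-1.354, 0.15, 1.437, -0, 1.554, -0.134], TCP at [0.198, -0.54, 0.231] pointing down, gripper open.
Joint ranges: [-2.8, 2.8], [-0.68, 2.1], [0.12, 2.68], [-1.39, 4.53], [0.16, 2.79], [-2.81, 2.81]. Speed limits (rad/s): [1.89, 1.89, 2.22, 3.01, 3.01, 3.01].

INTERFACE

Orientations are given as a unit quaternion [x, y, z, w].
In Python, from station import bot gives the robot as it stands.
- The arm moves only by the tool carry_out, never from a script. Its argument "motion" is a list of rows, each a list of 5 numbers: the opening, from -1 (shut) to 1 (fully open), then the shift along the tool's x, y, z in mm, then the turn about the tool's z in degrees. In form: [[hand, dx, dy, dz, turn], ...]. A call has exactly 8 rows; each row shifts and turns the commanded pose from where the row before left it, along the tool's axes as they then stand; what a row does not reach is not made up. A row lasts 1/12 s, in which the tool goes at most 41.7 mm and 7.16 degrees, less where a joint would pass 70% of its speed; a pose out of reach is approached as far as the arm can. A call is refused whole if a number of a shift passes 41.7 or a number of a turn 7.16, either way. A call with a gripper value outside its range is refused whole. The fingers move at their own pace and stop on an object; the grip force is fixed at half the most. Time passes only in rows, so rows that do not move let the fingers close, or fill a call up. It gives the time, the measured TCP pose, the force, the opening and the grip force at its end, in the units of the state.
- bot.sense(): the state, without advancing time (a new reading comes with each control period).
- bot.read_camera(name): name is "side" or "top" or "wrist"; returns the picture (400x640x3 uint8, red, green, blue); there is no depth.
- bot.calibration(name): a dict with "fov_y" (degrees; the focal length in pixels is half the picture's height over the tangent of half this angle, whatever the lens; pixels are square), "cx", "cy" (the principal point, pixels), "position" and "orientation" of the camera in the world; the wrist camera has in their place "T_tool_cam" (4x4, takes a point from camera to tool coordinates, whose origin is the TCP and whose axes are the flange's). Camera axes: x right, y up, looking along -z (the intrinsics and any distortion apply to the point x, -y, -z); pixel columns grow to the right and rows downward; lengths in m; the calibration is good to about 2 mm. A picture is of the moment at which its call begins: read the wrist's pose just before it. calibration takes no time and is no camera call.
- bot.close_job(): hands the job in; it is judged then, once.
The state is a dict: "clock": time; "joint_positions": joint angles; "dq": joint speeds; "effort": joint torques, N m; "ee_pos": TCP position; "orientation": TCP orientation; "ft_force": force on the tool from outside, world axes, zero at the start; "ft_torque": the same for the moment, N m; "opening": finger opening in m; "finger_force": force on a finger pad.
Only numpy, scipy, OpenCV 4.12 (cv2) and the standard library are available. Lean on these libraries where they do the work, as an engineer would, in place of code of your own. Each camera call takes 0.05 s, during which the arm holds its last target. There are 200 camera calls.

TASK

Set the jaw of the gap fixture: pick up the narrow blade gauge, lay it on the fixture's ledge and gently slide its blade into the gap until the tip rests against the stop inside. Leave it in there and turn the torque knob clockwise, regrasping as needed (let go too soon and it springs partly back), until it clicks past its detent and stays at its end. Leave the broad gauge where it lies.

Things in the scene. Friction and masses are not known exactly. Their poses are not given: they have to be found in the camera images.
- fixture: Gap fixture, fixed, at varying place and yaw. Origin: centre of underside; x points from ledge to head, z up. Aluminium base 210 (x) x 110 (y) x 25 mm high; its top from x -105 to -5 mm is the open ledge, with flared guides just before the head. Dark steel head: x 15 to 105, y -55 to 55, z 25 to 75 mm, the gap in its face at x 15, the knob on top.
- gap_mouth (a point): Centre of the gap's floor at its mouth (fixture x 15, y 0, z 25 mm), axes as the fixture's. The floor is flush with the ledge, the gap 32 mm wide (y) and 45 mm deep. The steel jaw above leaves 12 mm of height at knob 0 and comes down about 2.2 mm per rad of knob, gripping a 6 mm blade at the end of the turn
- gap_stop (a point): Centre of the gap's floor at the stop (fixture x 60, y 0, z 25 mm); the gauge's tip belongs here
- knob (a joint): Turn of the torque knob, rad, growing clockwise seen from above; range 0 to 2.8, starts at 0. A spring detent resists ever more (up to about 0.25 N m), its crest at 2.2; let go before the crest it springs back to roughly 1; past the crest it snaps on by itself to the end stop at 2.8 and stays
- knob_grip (a point): On the knob's upright axis (fixture x 60, y 0, z 109 mm) at gripping height, turning with it. Black disc 76 mm across, 10 mm high, on the head, with an upright grip bar 72 mm long along this point's x, 16 mm thick along its y, z 86 to 122 mm above the table; a white mark on top at the bar's -x end. At joint 0 the bar lies along the fixture's x
- gauge: The narrow blade gauge, loose, flat on the table, 160 g. Origin: underside, below the middle of its handle; x points along the blade to the tip. Steel blade 24 mm wide, 6 mm thick, from x 25 to the tip at x 125 mm, its end slightly narrower; foot 50 x 24 x 6 mm; on it an upright black handle block 40 mm long (x), 18 mm thick (y), top at z 50 mm
- gauge_tip (a point): Tip of the narrow gauge's blade, mid-thickness (gauge x 125, y 0, z 3 mm)
- broad_gauge: The other gauge, of the same materials and the same handle, but its blade is 50 mm wide: too wide for the gap. To be left alone
There are look-alikes about, which are no part of the job. Leave any red or turquoise look-alike of the gauge alone. There is more than one size of the fixture; the job needs the larger.

How it is judged:
On the way, in this order (a step that is already met when the one before it is completed fails the run):
1. the narrow gauge's blade lies in the gap with its tip at the stop (x of gauge_tip in the frame of fixture between 0.056 and 0.064 m and y of gauge_tip in the frame of fixture between -0.006 and 0.006 m and z of gauge_tip in the frame of fixture between 0.023 and 0.033 m and angle between the x axis of gauge and the x axis of fixture, either way round below 0.1 rad and angle between gauge's own z axis and vertical below 0.1 rad), for 0.2 s.
2. with the gauge still there, the knob has clicked past its detent (all of step 1 and value of joint knob above 2.5 rad), for 0.2 s.
At the end, for the whole second after the job is handed in: The narrow gauge lies flat in the gap with its tip within 4 mm of the stop, within 6 mm of the gap's middle and within 0.1 rad of its direction; the knob stands past its click (above 2.5 rad); all is at rest, and the broad gauge lies within 30 mm of where it was (all of step 2 and linear speed of gauge below 0.02 m/s and velocity of joint knob below 0.1 rad/s and distance of broad_gauge from where it was at the start of the episode below 0.03 m); the robot touches nothing.
It fails at once if the broad gauge is moved by more than 30 mm (distance of broad_gauge from where it was at the start of the episode above 0.03 m).
It fails at once if the gauge is rammed against the fixture (more than 60 N, before the jaw grips it) (contact force between gauge and fixture above 60 N and value of joint knob below 1.5 rad).
It also fails if it takes over 72 s, if anything falls off the work surface, if the arm or the gripper's body presses on something with over 40 N, if the wrist force passes 120 N, or if a joint passes its speed limit or range.

## Working session

There is one attempt and no reset: what is moved stays moved. The work goes in short steps, Python scripts to look and compute and a tool call to move; the robot and the scene stay as the last step left them, time stands still between calls to the robot, and variables do not carry over. Pictures are saved under pics/ and viewed, at most 10 in all, crops included, and the job is handed in when it is done.

Besides the shell and the picture viewer there is one more tool, called after "Request:" by a JSON object that holds its "name" and its "arguments", one argument or row to a line. carry_out: Moves the arm, as the interface text tells. Its arguments: {"type":"object","properties":{"motion":{"type":"array"}},"required":["motion"]}

```bash
ls; mkdir -p pics; python3 - <<'E'
from station import bot
import cv2
s=bot.sense();print(s)
for n in("top","side","wrist"):
    c=bot.calibration(n);print(n,c)
    im=bot.read_camera(n);cv2.imwrite(f"pics/{n}0.png",im[:,:,::-1])
print(bot.hold_point_z)
E
```

```text
pics
{'clock': 0.0, 'joint_positions': array([-1.35403289e+00,  1.50941939e-01,  1.43801155e+00, -1.71642916e-06,
        1.55378206e+00, -1.34004157e-01]), 'dq': array([ 1.17885781e-03,  1.28800597e-03, -4.74271518e-04, -4.29734608e-04,
       -6.38822282e-04, -3.30885015e-05]), 'effort': array([-7.66072458e-05, -7.13055897e+01, -5.70867348e+01, -1.87467622e-04,
        9.05565103e-03, -1.09354343e-05]), 'ee_pos': array([ 0.19750786, -0.53976147,  0.23071025]), 'orientation': array([ 9.84659481e-01,  1.74486045e-01, -2.44969325e-05, -5.70923844e-04]), 'ft_force': array([-0.15226797, -0.1309164 , -0.50998827]), 'ft_torque': array([ 0.07688236, -0.05411958,  0.03702517]), 'finger_force': 0.0, 'opening': 0.08516329715067646}
top {'fov_y': 45.79563906332213, 'cx': 320.9110989247076, 'cy': 195.27191378712791, 'position': array([ 0.23501167, -0.10718345,  1.43110876]), 'orientation': array([-0.05618223,  0.05719227,  0.71232716, -0.69725363])}
side {'fov_y': 49.812766685681616, 'cx': 316.64483190539664, 'cy': 195.81860285080973, 'position': array([0.30010126, 0.72655312, 0.63872415]), 'orientation': array([-0.0413619 ,  0.47543934,  0.87673073, -0.05991547])}
wrist {'fov_y': 64.60461311172031, 'cx': 316.52518572746806, 'cy': 203.68978070027745, 'T_tool_cam': array([[ 5.71680282e-04,  9.50056042e-01,  3.12078819e-01,
         8.06884148e-02],
       [ 9.99999624e-01, -7.46564132e-04,  4.40906878e-04,
        -5.61370636e-05],
       [ 6.51873096e-04,  3.12078450e-01, -9.50056112e-01,
        -1.42652662e-01],
       [ 0.00000000e+00,  0.00000000e+00,  0.00000000e+00,
         1.00000000e+00]])}
-0.0187
```

View pics/top0.png

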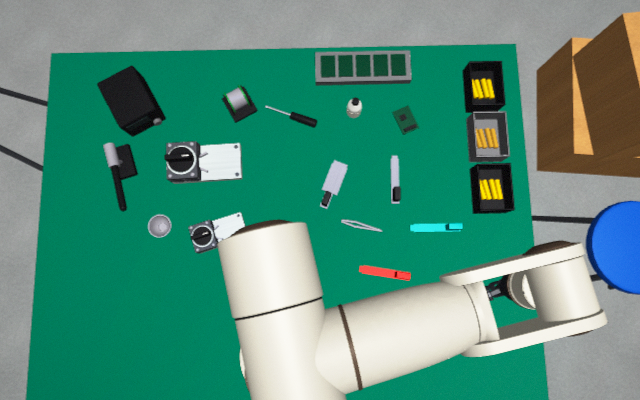

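View pics/side0.png

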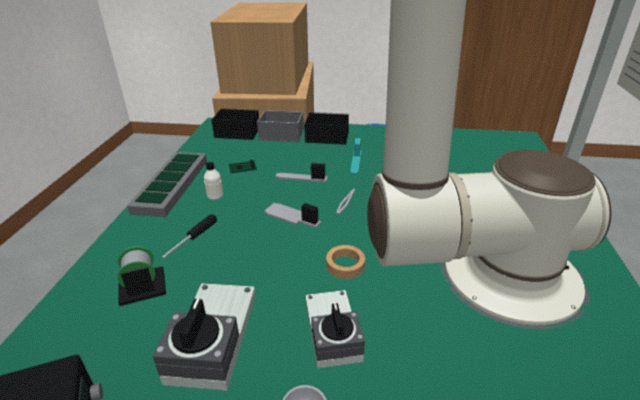

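```bash
cat > h.py <<'E'
import numpy as np, cv2
from scipy.spatial.transform import Rotation as R
from station import bot
def cam(n, s=None):
    c=bot.calibration(n)
    if 'T_tool_cam' in c:
        T=np.eye(4); T[:3,:3]=R.from_quat(s['orientation']).as_matrix(); T[:3,3]=s['ee_pos']; T=T@c['T_tool_cam']
        return c,T[:3,3],T[:3,:3]
    return c,np.array(c['position']),R.from_quat(c['orientation']).as_matrix()
def plane(n,px,z,s=None,h=400):
    c,p,M=cam(n,s); f=h/2/np.tan(np.radians(c['fov_y']/2))
    px=np.atleast_2d(np.asarray(px,float)); d=np.c_[(px[:,0]-c['cx'])/f,-(px[:,1]-c['cy'])/f,-np.ones(len(px))]@M.T
    return p+d*((z-p[2])/d[:,2])[:,None]
def proj(n,P,s=None,h=400):
    c,p,M=cam(n,s); f=h/2/np.tan(np.radians(c['fov_y']/2))
    q=(np.atleast_2d(P)-p)@M; return np.c_[c['cx']-f*q[:,0]/q[:,2], c['cy']+f*q[:,1]/q[:,2]]
def rect(mask):
    cs,_=cv2.findContours(mask.astype(np.uint8),cv2.RETR_EXTERNAL,cv2.CHAIN_APPROX_NONE)
    c=max(cs,key=cv2.contourArea); return c[:,0,:].astype(float)
def fit(P):  # world contour -> min rect centre,size,angle of long axis
    (c,sz,a)=cv2.minAreaRect((P[:,:2]*1000).astype(np.float32))
    if sz[0]<sz[1]: sz=sz[::-1]; a+=90
    return np.round(c,1),np.round(sz,1),round((a+90)%180-90,2)
E
python3 - <<'E'
from h import *
im=cv2.imread('pics/top0.png'); hsv=cv2.cvtColor(im,cv2.COLOR_BGR2HSV)
def roi(m,x0,y0,x1,y1):
    o=np.zeros_like(m);o[y0:y1,x0:x1]=m[y0:y1,x0:x1];return o
bright=(hsv[...,1]<60)&(hsv[...,2]>110)
dark=(hsv[...,2]<60)
for n,m,z in(("blade",roi(bright,385,148,405,210),.006),("handle",roi(dark,385,148,405,210),.05),("broad",roi(bright,315,155,350,212),.006),("ledge",roi(bright,200,138,250,185),.025),("head",roi(hsv[...,1]<90,160,135,201,186),.075)):
    k=rect(m); print(n,k.min(0),k.max(0),fit(plane('top',k,z)))
v=cv2.resize(im[130:220,150:420],None,fx=2.9,fy=2.9,interpolation=cv2.INTER_CUBIC);cv2.imwrite('pics/z1.png',v)
E
```

```text
blade [391. 156.] [398. 203.] (array([ 510.4, -338.4]), array([147.1,  21.6]), -2.58)
handle [393. 187.] [399. 200.] (array([ 459.1, -333.6]), array([39.3, 17.8]), -2.62)
broad [322. 161.] [346. 195.] (array([ 518.3, -154. ]), array([105.5,  48.9]), -22.74)
ledge [200. 143.] [241. 180.] (array([573.6, 192.3]), array([124.4, 110.2]), -87.33)
head [165. 142.] [200. 183.] (array([561.5, 292.6]), array([123. , 102.9]), 1.11)
```

View pics/z1.png

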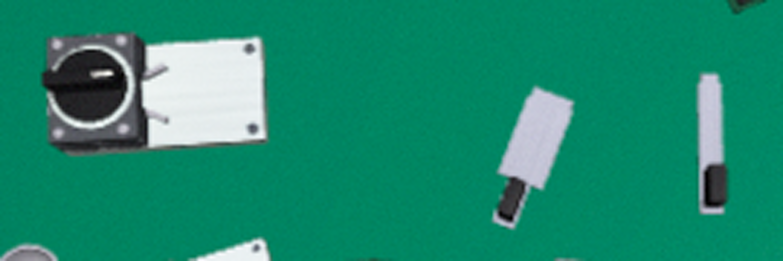

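Top view: larger fixture at about (203,161), ledge to the right; narrow gauge at (395,180), blade up; broad one at (333,183). The measured sizes fit (147×22, handle 39×18, broad 49 wide). I'm moving over the narrow gauge.

Request:
{"name": "carry_out", "arguments": {
  "motion": [
    [1,38,-12.5,0,0],
    [1,39,-12.5,0,0],
    [1,39,-12.5,0,0],
    [1,39,-12.5,0,0],
    [1,39,-12.5,0,0],
    [1,39,-12.5,0,0],
    [1,39,-12.5,0,0],
    [1,39,-12.5,0,0]
  ]
}}

```text
clock: 0.82
ee_pos: [0.4565, -0.3375, 0.2313]
orientation: [0.985, 0.174, -0.0, -0.0]
ft_force: [-0.3, -0.9, 0.2]
opening: 0.0854
finger_force: 0.0
```

Request:
{"name": "carry_out", "arguments": {
  "motion": [
    [1,0,0,0,4.5],
    [1,0,0,0,4.5],
    [1,0,0,0,4.5],
    [1,0,0,0,4.5],
    [1,0,0,0,4.7],
    [1,0,0,0,0],
    [1,0,0,0,0],
    [1,0,0,0,0]
  ]
}}

```text
clock: 1.48
ee_pos: [0.4552, -0.3392, 0.2312]
orientation: [1.0, -0.021, -0.0, -0.0]
ft_force: [1.3, -0.2, 0.5]
opening: 0.0854
finger_force: 0.0
```

```bash
cat >> h.py <<'E'
def info(s):
    M=R.from_quat(s['orientation']).as_matrix()
    print('t',round(s['clock'],2),'tcp',np.round(s['ee_pos']*1000,1),'ang',round(np.degrees(np.arctan2(M[1,0],M[0,0])),2),'tilt',np.round(M[:2,2],4),'F',np.round(s['ft_force'],1),'T',np.round(s['ft_torque'],2),'open',round(s['opening']*1000,1),'ff',round(s['finger_force'],1),'j1,6',np.round(np.degrees(s['joint_positions'][[0,5]]),1)); return M
def goto(s,xy):
    M=R.from_quat(s['orientation']).as_matrix(); d=np.array([xy[0],xy[1],s['ee_pos'][2]*1000])-s['ee_pos']*1000
    print('tool shift to',np.round(xy,1),np.round(M.T@d,1))
E
python3 - <<'E'
from h import *
s=bot.sense(); M=info(s); im=bot.read_camera('wrist')[:,:,::-1]; cv2.imwrite('pics/w1.png',im)
print(proj('wrist',[[.46,-.336,.05],[.585,-.342,.006]],s))
E
```

```text
t 1.48 tcp [ 455.2 -339.2  231.2] ang -2.44 tilt [-0.0002  0.0002] F [ 1.3 -0.2  0.5] T [0.08 0.08 0.03] open 85.4 ff 0.0 j1,6 [-44.5  48. ]
[[313.70542949 175.99022482]
 [314.45713105  50.6162368 ]]
```

View pics/w1.png

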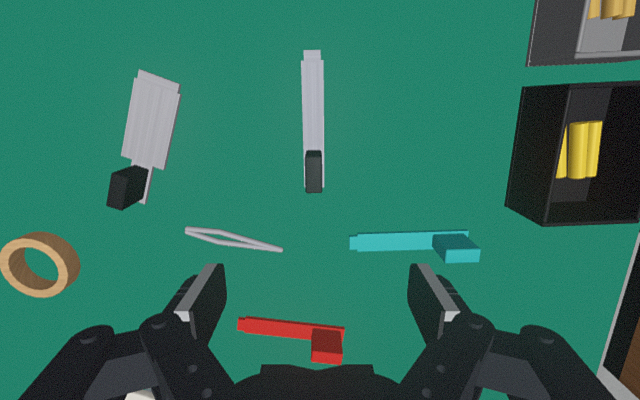

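The wrist view shows the gauge at (313,50)–(314,190), where the estimate predicted it. Refining once.

```bash
python3 - <<'E'
from h import *
s=bot.sense(); im=cv2.imread('pics/w1.png'); hsv=cv2.cvtColor(im,cv2.COLOR_BGR2HSV)
b=np.zeros(im.shape[:2],bool); b[40:200,290:340]=1
bl=(hsv[...,1]<70)&(hsv[...,2]>110)&b; dk=(hsv[...,2]<80)&(hsv[...,1]<120)&b
k=rect(bl); P=plane('wrist',k,.006,s); print('blade',fit(P),'tip x',P[:,0].max()*1000)
k=rect(dk); P=plane('wrist',k,.05,s); print('handle',k.min(0),k.max(0),fit(P))
goto(s,(460,-336))
E
```

```text
blade (array([ 511. , -336.4]), array([149.7,  23.9]), -2.07) tip x 586.1510375964618
handle [305. 151.] [321. 192.] (array([ 464.4, -335.5]), array([43.6, 16.6]), -2.18)
tool shift to [ 460 -336] [ 4.6 -3.4  0. ]
```

Request:
{"name": "carry_out", "arguments": {
  "motion": [
    [1,2.8,-2.3,25,-0.3],
    [1,2.8,-2.3,30,0],
    [1,0,0,35,0],
    [1,0,0,35,0],
    [1,0,0,35,0],
    [1,0,0,30,0],
    [1,0,0,20,0],
    [1,0,0,9,0]
  ]
}}

```text
clock: 2.2
ee_pos: [0.4599, -0.3338, 0.0092]
orientation: [1.0, -0.019, -0.001, -0.001]
ft_force: [0.3, -0.3, -0.9]
opening: 0.0856
finger_force: 0.0
```

Request:
{"name": "carry_out", "arguments": {
  "motion": [
    [0.2,0,0,0,0],
    [-0.2,0,0,0,0],
    [-1,0,0,0,0],
    [-1,0,0,0,0],
    [-1,0,0,0,0],
    [-1,0,0,0,0],
    [-1,0,0,0,0],
    [-1,0,0,0,0]
  ]
}}

```text
clock: 2.87
ee_pos: [0.4615, -0.3352, 0.0134]
orientation: [1.0, -0.02, 0.001, 0.0]
ft_force: [-0.9, 0.5, 7.1]
opening: 0.0174
finger_force: 59.4
```

Gripped (opening 17.4 mm). I'm lifting it and refining the fixture pose from the first images.

Request:
{"name": "carry_out", "arguments": {
  "motion": [
    [-1,0,0,-10,0],
    [-1,0,0,-20,0],
    [-1,0,0,-25,0],
    [-1,0,0,-25,0],
    [-1,0,0,-25,0],
    [-1,0,0,-20,0],
    [-1,0,0,-15,0],
    [-1,0,0,-7,0]
  ]
}}

```text
clock: 3.53
ee_pos: [0.4615, -0.3352, 0.1624]
orientation: [1.0, -0.02, 0.001, 0.001]
ft_force: [-0.6, 0.2, -1.6]
opening: 0.0172
finger_force: 58.5
```

```bash
python3 - <<'E'
from h import *
s=bot.sense(); info(s)
im=cv2.imread('pics/top0.png'); g=cv2.cvtColor(im,cv2.COLOR_BGR2HSV); 
S=g[...,1].astype(float)
# ledge edges: saturation crossing (white->green), subpixel
def cross(v,th):
    i=np.where((v[:-1]<th)&(v[1:]>=th))[0]
    return None if not len(i) else i[0]+(th-v[i[0]])/(v[i[0]+1]-v[i[0]])
th=110
right=[(225+cross(S[r,225:260],th),r) for r in range(148,176)]
top=[(c,160-cross(S[160:130:-1,c],th)) for c in range(212,238)]
bot_=[(c,160+cross(S[160:195,c],th)) for c in range(212,238)]
def line(px,z):
    P=plane('top',px,z)[:,:2].astype(np.float32)*1000
    vx,vy,x,y=cv2.fitLine(P,cv2.DIST_HUBER,0,.01,.01).ravel(); return np.array([x,y]),np.degrees(np.arctan2(vy,vx)),P
for n,p,z in(("right",right,.025),("top",top,.025),("bottom",bot_,.0125)):
    c,a,P=line(p,z); print(n,np.round(c,1),round(a%180,2))
# knob ring / disc: white ring ellipse on head at z .075
d=np.zeros(S.shape,np.uint8); hv=g[...,2]; d[140:182,164:202]=(hv[140:182,164:202]>130)*255
k=rect(d>0); e=cv2.fitEllipse(cv2.convexHull(k.astype(np.float32))) ; print('ring',e, plane('top',[e[0]],.076)*1000)
E
```

```text
t 3.53 tcp [ 461.5 -335.2  162.4] ang -2.29 tilt [ 0.0024 -0.0022] F [-0.6  0.2 -1.6] T [-0.03 -0.01 -0.01] open 17.2 ff 58.5 j1,6 [-43.7  48.6]
right [575.7 128.9] 2.62
top [630.3 186.9] 92.2
bottom [518.2 183.2] 92.65
ring ((179.7147674560547, 159.9336395263672), (28.520811080932617, 34.14515686035156), 67.75690460205078) [[568.27912381 300.55688457  76.        ]]
```

Request:
{"name": "carry_out", "arguments": {
  "motion": [
    [-1,4.4,-18,0,0],
    [-1,8,-36,0,0],
    [-1,8,-36,0,0],
    [-1,8,-36,0,0],
    [-1,8,-36,0,0],
    [-1,8,-36,0,0],
    [-1,8,-36,0,0],
    [-1,8,-36,0,0]
  ]
}}

```text
clock: 4.2
ee_pos: [0.5321, -0.0656, 0.1593]
orientation: [1.0, -0.02, -0.0, -0.0]
ft_force: [1.3, -0.4, -1.4]
opening: 0.0174
finger_force: 58.7
```

Request:
{"name": "carry_out", "arguments": {
  "motion": [
    [-1,8,-36,0,0],
    [-1,8,-36,0,0],
    [-1,8,-36,0,0],
    [-1,8,-36,0,-2],
    [-1,8,-19,0,-5],
    [-1,0,0,0,-7],
    [-1,0,0,0,-7],
    [-1,0,0,0,-7]
  ]
}}

```text
clock: 4.87
ee_pos: [0.5778, 0.0947, 0.1589]
orientation: [0.974, 0.226, -0.0, -0.0]
ft_force: [-0.2, 0.0, -1.0]
opening: 0.0172
finger_force: 58.8
```

Request:
{"name": "carry_out", "arguments": {
  "motion": [
    [-1,0,0,0,-7],
    [-1,0,0,0,-7],
    [-1,0,0,0,-7],
    [-1,0,0,0,-7],
    [-1,0,0,0,-7],
    [-1,0,0,0,-7],
    [-1,0,0,0,-7],
    [-1,0,0,0,-7]
  ]
}}

```text
clock: 5.53
ee_pos: [0.5778, 0.0941, 0.1591]
orientation: [0.754, 0.656, -0.0, -0.0]
ft_force: [-0.6, 0.2, -1.3]
opening: 0.0172
finger_force: 58.8
```

```bash
python3 - <<'E'
from h import *
s=bot.sense(); info(s);goto(s,(579.2,93.9))
E
```

```text
t 5.53 tcp [577.8  94.1 159.1] ang 82.05 tilt [-0.0007  0.0001] F [-0.6  0.2 -1.3] T [-0.02 -0.04  0.01] open 17.2 ff 58.8 j1,6 [1.7 9.7]
tool shift to [579.2  93.9] [ 0.   1.4 -0. ]
```

Request:
{"name": "carry_out", "arguments": {
  "motion": [
    [-1,0,0,0,-5.2],
    [-1,0,0,0,-5.2],
    [-1,0,1.4,20,0],
    [-1,0,0,25,0],
    [-1,0,0,25,0],
    [-1,0,0,14,0],
    [-1,0,0,0,0],
    [-1,0,0,0,0]
  ]
}}

```text
clock: 6.2
ee_pos: [0.5791, 0.0941, 0.0752]
orientation: [0.694, 0.72, -0.0, -0.001]
ft_force: [0.8, -0.8, -0.8]
opening: 0.0175
finger_force: 58.9
```

```bash
python3 - <<'E'
from h import *
s=bot.sense(); info(s); im=bot.read_camera('wrist')[:,:,::-1]; cv2.imwrite('pics/w2.png',im)
print(proj('wrist',np.array([[573.1-.0436*x-.999*y,233.8+.999*x-.0436*y,z] for x,y,z in[(-105,55,25),(-105,-55,25),(15,-55,75),(15,55,75),(15,16,25),(15,-16,25)]])/1000,s).round())
E
```

```text
t 6.2 tcp [579.1  94.1  75.2] ang 92.1 tilt [-0.0014  0.0001] F [ 0.8 -0.8 -0.8] T [-0.03 -0.02 -0.04] open 17.5 ff 58.9 j1,6 [ 1.7 -0.4]
[[ 227.  177.]
 [ 404.  176.]
 [ 467. -122.]
 [ 158. -119.]
 [ 282.  -55.]
 [ 345.  -55.]]
```

View pics/w2.png

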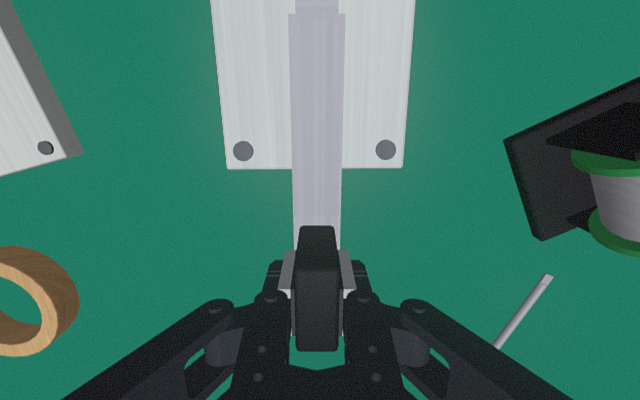

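The ledge's rear corners show at (228,169) and (403,167), with the blade centred near x=317. Measuring blade and ledge axes relative to the tool.

```bash
cat > m.py <<'E'
from h import *
import sys
def measure(path,s,zb):
    g=cv2.cvtColor(cv2.imread(path),cv2.COLOR_BGR2HSV); S=g[...,1].astype(float); B=cv2.imread(path).astype(float)
    def sub(v,th,rising):
        w=v if rising else -v; t=th if rising else -th
        i=np.where((w[:-1]<t)&(w[1:]>=t))[0]; return None if not len(i) else i[0]+(t-w[i[0]])/(w[i[0]+1]-w[i[0]])
    L=[];Rr=[];bl=[];br=[]
    D=B[...,2]-B[...,1]   # purple-ish blade: R-G
    for r in range(20,130,4):
        a=sub(S[r,190:260],100,False); b=sub(S[r,370:430],100,True)
        if a is not None:L.append((190+a,r))
        if b is not None:Rr.append((370+b,r))
    for r in range(180,220,3):
        a=sub(S[r,260:317],100,False); b=sub(S[r,317:370],100,True)
        if a is not None:bl.append((260+a,r))
        if b is not None:br.append((317+b,r))
    rear=[(c,140+sub(S[140:200,c],100,True)) for c in list(range(236,280,4))+list(range(355,398,4))]
    M=R.from_quat(s['orientation']).as_matrix()
    def ln(px,z):
        P=((plane('wrist',px,z,s)-s['ee_pos'])@M)[:,:2].astype(np.float32)*1000  # tool x,y
        vx,vy,x,y=cv2.fitLine(P,cv2.DIST_HUBER,0,.01,.01).ravel(); return np.array([x,y]),np.array([vx,vy])
    def yx(l):  # y = a + b x
        b=l[1][1]/l[1][0]; return l[0][1]-b*l[0][0],b
    l,r=yx(ln(L,.025)),yx(ln(Rr,.025)); p,q=yx(ln(bl,zb)),yx(ln(br,zb))
    re=ln(rear,.025)
    print('ledge width',r[0]-l[0],'slopes',l[1],r[1],'rear slope',-re[1][0]/re[1][1]); print('blade width',q[0]-p[0],'slopes',p[1],q[1])
    sl=(l[1]+r[1])/2; c=(l[0]+r[0])/2; xr=re[0][0]
    print('ledge axis y=%.2f%+.4f x'%(c,sl),' blade axis y=%.2f%+.4f x'%((p[0]+q[0])/2,(p[1]+q[1])/2),'rear edge tool x %.1f -> fixture origin %.1f'%(xr,xr+105))
    F=s['ee_pos']*1000+M@np.array([xr+105,c+sl*(xr+105),0]); print('fixture origin world',F[:2].round(1))
if __name__=='__main__': measure(sys.argv[1],bot.sense(),bot.sense()['ee_pos'][2]-.0134+.006)
E
python3 m.py pics/w2.png
```

```text
ledge width 110.31287 slopes -0.008681132 -0.009898381 rear slope -0.009434102
blade width 24.241222 slopes -0.004452342 0.0024555281
ledge axis y=-0.47-0.0093 x  blade axis y=0.58-0.0010 x rear edge tool x 39.6 -> fixture origin 144.6
fixture origin world [572.6 238.6]
```

Request:
{"name": "carry_out", "arguments": {
  "motion": [
    [-1,0,-1,5,-0.5],
    [-1,0,0,10,0],
    [-1,0,0,10,0],
    [-1,0,0,6,0],
    [-1,0,0,3,0],
    [-1,0,0,1,0],
    [-1,0,0,0,0],
    [-1,0,0,0,0]
  ]
}}

```text
clock: 6.92
ee_pos: [0.5787, 0.0941, 0.0405]
orientation: [0.691, 0.723, 0.0, 0.0]
ft_force: [0.0, 0.2, -1.5]
opening: 0.0176
finger_force: 58.9
```

Request:
{"name": "carry_out", "arguments": {
  "motion": [
    [-1,0,0,0.3,0],
    [-1,0,0,0.3,0],
    [-1,0,0,0.3,0],
    [-1,0,0,0,0],
    [-1,0,0,0,0],
    [-1,0,0,0,0],
    [-1,0,0,0,0],
    [-1,0,0,0,0]
  ]
}}

```text
clock: 7.58
ee_pos: [0.5785, 0.0941, 0.0394]
orientation: [0.691, 0.723, 0.0, -0.0]
ft_force: [-0.1, 0.6, -1.2]
opening: 0.0173
finger_force: 58.9
```

Request:
{"name": "carry_out", "arguments": {
  "motion": [
    [-1,0,0,0.3,0],
    [-1,0,0,0.3,0],
    [-1,0,0,0,0],
    [-1,0,0,0,0],
    [-1,0,0,0,0],
    [-1,0,0,0,0],
    [-1,0,0,0,0],
    [-1,0,0,0,0]
  ]
}}

```text
clock: 8.25
ee_pos: [0.5785, 0.0941, 0.0388]
orientation: [0.691, 0.723, 0.0, -0.0]
ft_force: [-0.0, 0.1, -1.1]
opening: 0.0175
finger_force: 58.9
```

Request:
{"name": "carry_out", "arguments": {
  "motion": [
    [-1,0,0,0.3,0],
    [-1,0,0,0.3,0],
    [-1,0,0,0,0],
    [-1,0,0,0,0],
    [-1,0,0,0,0],
    [-1,0,0,0,0],
    [-1,0,0,0,0],
    [-1,0,0,0,0]
  ]
}}

```text
clock: 8.92
ee_pos: [0.5786, 0.0941, 0.0383]
orientation: [0.691, 0.723, 0.0, 0.0]
ft_force: [-2.3, -1.8, 4.0]
opening: 0.0173
finger_force: 59.6
```

Request:
{"name": "carry_out", "arguments": {
  "motion": [
    [-1,2,0,-0.2,0],
    [-1,4,0,0,0],
    [-1,4,0,0,0],
    [-1,4,0,0,0],
    [-1,4,0,0,0],
    [-1,4,0,0,0],
    [-1,3,0,0,0],
    [-1,2,0,0,0]
  ]
}}

```text
clock: 9.58
ee_pos: [0.5772, 0.1216, 0.0384]
orientation: [0.691, 0.723, 0.0, -0.0]
ft_force: [0.1, -1.9, 2.2]
opening: 0.0175
finger_force: 59.3
```

```bash
python3 - <<'E'
from h import *
s=bot.sense(); info(s); im=bot.read_camera('wrist')[:,:,::-1]; cv2.imwrite('pics/w3.png',im)
E
```

```text
t 9.58 tcp [577.2 121.6  38.4] ang 92.62 tilt [0.     0.0001] F [ 0.1 -1.9  2.2] T [-0.24 -0.08  0.03] open 17.5 ff 59.3 j1,6 [4.4 1.8]
```

View pics/w3.png

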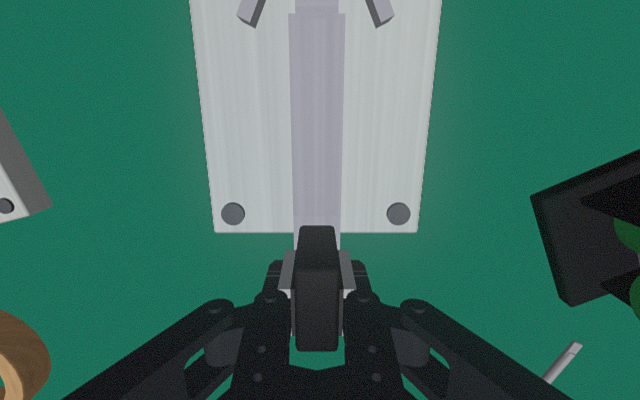

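The blade (x≈317) is centred between the guides (250 and 380) and on the ledge. Sliding on.

Request:
{"name": "carry_out", "arguments": {
  "motion": [
    [-1,2,0,0,0],
    [-1,4,0,0,0],
    [-1,4,0,0,0],
    [-1,4,0,0,0],
    [-1,4,0,0,0],
    [-1,4,0,0,0],
    [-1,3,0,0,0],
    [-1,2,0,0,0]
  ]
}}

```text
clock: 10.3
ee_pos: [0.576, 0.1486, 0.0384]
orientation: [0.691, 0.723, 0.0, -0.0]
ft_force: [-0.1, -2.2, 2.4]
opening: 0.0174
finger_force: 59.5
```

Request:
{"name": "carry_out", "arguments": {
  "motion": [
    [-1,2,0,0,0],
    [-1,3,0,0,0],
    [-1,3,0,0,0],
    [-1,3,0,0,0],
    [-1,3,0,0,0],
    [-1,3,0,0,0],
    [-1,2,0,0,0],
    [-1,1,0,0,0]
  ]
}}

```text
clock: 10.97
ee_pos: [0.5751, 0.1684, 0.0384]
orientation: [0.691, 0.723, 0.0, -0.0]
ft_force: [0.1, -2.7, 2.4]
opening: 0.0173
finger_force: 59.5
```

Request:
{"name": "carry_out", "arguments": {
  "motion": [
    [-1,0.5,0,0,0],
    [-1,0.5,0,0,0],
    [-1,0.5,0,0,0],
    [-1,0.5,0,0,0],
    [-1,0,0,0,0],
    [-1,0,0,0,0],
    [-1,0,0,0,0],
    [-1,0,0,0,0]
  ]
}}

```text
clock: 11.63
ee_pos: [0.5751, 0.1701, 0.0384]
orientation: [0.691, 0.723, 0.0, -0.0]
ft_force: [0.8, -0.2, 1.0]
opening: 0.0176
finger_force: 59.4
```

Request:
{"name": "carry_out", "arguments": {
  "motion": [
    [-1,0.5,0,0,0],
    [-1,0.5,0,0,0],
    [-1,0.5,0,0,0],
    [-1,0.5,0,0,0],
    [-1,0,0,0,0],
    [-1,0,0,0,0],
    [-1,0,0,0,0],
    [-1,0,0,0,0]
  ]
}}

```text
clock: 12.3
ee_pos: [0.5749, 0.1722, 0.0384]
orientation: [0.691, 0.723, 0.0, -0.0]
ft_force: [-0.1, 0.6, 1.8]
opening: 0.0171
finger_force: 59.4
```

Request:
{"name": "carry_out", "arguments": {
  "motion": [
    [-1,0.4,0,0,0],
    [-1,0,0,0,0],
    [-1,0.4,0,0,0],
    [-1,0,0,0,0],
    [-1,0.4,0,0,0],
    [-1,0,0,0,0],
    [-1,0,0,0,0],
    [-1,0,0,0,0]
  ]
}}

```text
clock: 12.97
ee_pos: [0.5749, 0.1733, 0.0385]
orientation: [0.691, 0.723, 0.0, -0.0]
ft_force: [1.3, -0.5, 1.8]
opening: 0.0176
finger_force: 59.4
```

Request:
{"name": "carry_out", "arguments": {
  "motion": [
    [-1,0.4,0,0,0],
    [-1,0,0,0,0],
    [-1,0.4,0,0,0],
    [-1,0,0,0,0],
    [-1,0.4,0,0,0],
    [-1,0,0,0,0],
    [-1,0,0,0,0],
    [-1,0,0,0,0]
  ]
}}

```text
clock: 13.63
ee_pos: [0.5749, 0.1739, 0.0385]
orientation: [0.691, 0.723, -0.0, 0.0]
ft_force: [0.2, -6.5, 2.2]
opening: 0.0176
finger_force: 59.5
```

Request:
{"name": "carry_out", "arguments": {
  "motion": [
    [-1,0.3,0,0,0],
    [-1,0,0,0,0],
    [-1,0.3,0,0,0],
    [-1,0,0,0,0],
    [-1,0.3,0,0,0],
    [-1,0,0,0,0],
    [-1,0,0,0,0],
    [-1,0,0,0,0]
  ]
}}

```text
clock: 14.3
ee_pos: [0.575, 0.174, 0.0386]
orientation: [0.691, 0.723, -0.001, 0.001]
ft_force: [-0.8, -15.7, 4.8]
opening: 0.0175
finger_force: 59.7
```

It is at the stop: 15.7 N, exactly where the fixture estimate puts it. Relieving the load, releasing and lifting.

Request:
{"name": "carry_out", "arguments": {
  "motion": [
    [-1,-0.6,0,0,0],
    [-1,0,0,0,0],
    [-0.4,0,0,0,0],
    [0.2,0,0,0,0],
    [1,0,0,0,0],
    [1,0,0,0,0],
    [1,0,0,0,0],
    [1,0,0,0,0]
  ]
}}

```text
clock: 14.97
ee_pos: [0.5748, 0.1749, 0.0384]
orientation: [0.691, 0.723, 0.0, -0.0]
ft_force: [-0.6, -0.2, 0.5]
opening: 0.0838
finger_force: 0.0
```

Request:
{"name": "carry_out", "arguments": {
  "motion": [
    [1,0,0,-5,0],
    [1,0,0,-15,0],
    [1,0,0,-30,0],
    [1,0,0,-35,0],
    [1,0,0,-35,0],
    [1,0,0,-30,0],
    [1,0,0,-15,0],
    [1,0,0,0,0]
  ]
}}

```text
clock: 15.63
ee_pos: [0.576, 0.175, 0.2081]
orientation: [0.691, 0.723, 0.003, 0.002]
ft_force: [0.4, 0.5, -0.2]
opening: 0.0852
finger_force: 0.0
```

```bash
python3 - <<'E'
from h import *
s=bot.sense(); info(s); im=bot.read_camera('wrist')[:,:,::-1]; cv2.imwrite('pics/w4.png',im)
E
```

```text
t 15.63 tcp [576.  175.  208.1] ang 92.6 tilt [0.0061 0.0012] F [ 0.4  0.5 -0.2] T [-0.03 -0.06  0.02] open 85.2 ff 0.0 j1,6 [9.6 7. ]
```

View pics/w4.png

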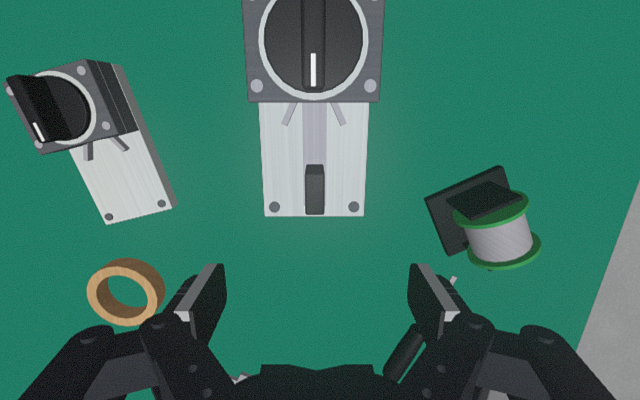

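The gauge lies straight in the gap, its handle at (314,190); the knob bar is along the fixture axis with its mark at (313,70). Checking positions numerically.

```bash
python3 - <<'E'
from h import *
s=bot.sense(); im=cv2.imread('pics/w4.png'); g=cv2.cvtColor(im,cv2.COLOR_BGR2HSV); 
o=np.array([572.6,238.6]); u=np.array([np.cos(np.radians(92.6)),np.sin(np.radians(92.6))]); v=np.array([-u[1],u[0]])
F=lambda P:np.c_[(P[:,:2]*1000-o)@u,(P[:,:2]*1000-o)@v]
m=np.zeros(im.shape[:2],bool); m[155:230,295:335]=(g[155:230,295:335,2]<75)
k=rect(m); P=F(plane('wrist',k,.075,s)); print('handle top fx',P.min(0).round(1),P.max(0).round(1))
m[:]=0; m[20:110,255:380]=g[20:110,255:380,2]>190
m[:]=0; m[0:98,255:372]=(g[0:98,255:372,2]>140)&(g[0:98,255:372,1]<60)
k=np.argwhere(m)[:,::-1].astype(np.float32); k=k[(abs(k[:,0]-313)>8)|(k[:,1]>93)]
P=F(plane('wrist',k,.076,s)); A=np.c_[2*P,np.ones(len(P))]
for _ in range(5):
    c=np.linalg.lstsq(A,(P**2).sum(1),rcond=None)[0]; r=np.sqrt(c[2]+c[0]**2+c[1]**2); e=abs(np.hypot(*(P-c[:2]).T)-r); A,P=A[e<4],P[e<4]
print('ring centre fx',c[:2].round(1),'r',r.round(1),len(P))
goto(s,o+60*u)
E
```

```text
handle top fx [-45.4  -6.6] [-37.3   8.4]
ring centre fx [59.4  2. ] r 40.8 1237
tool shift to [569.9 298.5] [1.238e+02 1.000e-01 1.000e-01]
```

Request:
{"name": "carry_out", "arguments": {
  "motion": [
    [1,10,0,0,0],
    [1,20,0,0,0],
    [1,25,0,0,0],
    [1,25,0,0,0],
    [1,23,0,0,0],
    [1,15,0,0,0],
    [1,5.5,0,0,0],
    [1,0,0,0,0]
  ]
}}

```text
clock: 16.35
ee_pos: [0.5688, 0.2991, 0.2024]
orientation: [0.69, 0.723, -0.001, -0.0]
ft_force: [-0.2, -0.6, 0.3]
opening: 0.0853
finger_force: 0.0
```

```bash
python3 - <<'E'
from h import *
s=bot.sense(); info(s); goto(s,(569.5,298.3))
E
```

```text
t 16.35 tcp [568.8 299.1 202.4] ang 92.69 tilt [-0.0014 -0.0004] F [-0.2 -0.6  0.3] T [-0.    0.08  0.01] open 85.3 ff 0.0 j1,6 [20.9 18.2]
tool shift to [569.5 298.3] [-0.9  0.7 -0. ]
```

Request:
{"name": "carry_out", "arguments": {
  "motion": [
    [1,-0.5,0.5,10,0],
    [1,0,0,20,0],
    [1,0,0,25,0],
    [1,0,0,25,0],
    [1,0,0,18,0],
    [1,0,0,9,0],
    [1,0,0,2,0],
    [1,0,0,0,0]
  ]
}}

```text
clock: 17.02
ee_pos: [0.5699, 0.2969, 0.0943]
orientation: [0.691, 0.723, -0.0, -0.0]
ft_force: [-0.2, 1.2, 0.4]
opening: 0.0861
finger_force: 0.0
```

Request:
{"name": "carry_out", "arguments": {
  "motion": [
    [0.2,0,0,0,0],
    [-0.2,0,0,0,0],
    [-0.5,0,0,0,0],
    [-1,0,0,0,0],
    [-1,0,0,0,0],
    [-1,0,0,0,0],
    [-1,0,0,0,0],
    [-1,0,0,0,0]
  ]
}}

```text
clock: 17.68
ee_pos: [0.5688, 0.2977, 0.095]
orientation: [0.691, 0.723, -0.001, -0.001]
ft_force: [-12.2, -3.4, 9.9]
opening: 0.015
finger_force: 59.6
```

```bash
python3 - <<'E'
from h import *
s=bot.sense(); info(s)
E
```

```text
t 17.68 tcp [568.8 297.7  95. ] ang 92.62 tilt [-0.0017 -0.0001] F [-12.2  -3.4   9.9] T [-0.38  1.8   0.  ] open 15.0 ff 59.6 j1,6 [20.7 18.1]
```

Gripping the bar with a 12 N side force; relieving it by about 0.7 mm, then starting the clockwise turn.

Request:
{"name": "carry_out", "arguments": {
  "motion": [
    [-1,0,-0.7,-0.3,0],
    [-1,0,0,0,0],
    [-1,0,0,0,3],
    [-1,0,0,0,4],
    [-1,0,0,0,4],
    [-1,0,0,0,4],
    [-1,0,0,0,4],
    [-1,0,0,0,4]
  ]
}}

```text
clock: 18.35
ee_pos: [0.5686, 0.2977, 0.095]
orientation: [0.822, 0.569, -0.0, -0.0]
ft_force: [-8.7, -0.9, 6.7]
opening: 0.015
finger_force: 59.6
```

```bash
python3 - <<'E'
from h import *
s=bot.sense(); info(s)
E
```

```text
t 18.35 tcp [568.6 297.7  95. ] ang 69.41 tilt [-0.001 -0.   ] F [-8.7 -0.9  6.7] T [-0.26  1.14 -0.02] open 15.0 ff 59.6 j1,6 [20.8 41.3]
```

Request:
{"name": "carry_out", "arguments": {
  "motion": [
    [-1,0,0,0,4.5],
    [-1,0,0,0,4.5],
    [-1,0,0,0,4.5],
    [-1,0,0,0,4.5],
    [-1,0,0,0,4.5],
    [-1,0,0,0,4.5],
    [-1,0,0,0,4.5],
    [-1,0,0,0,4.5]
  ]
}}

```text
clock: 19.02
ee_pos: [0.5683, 0.2978, 0.095]
orientation: [0.958, 0.287, -0.001, -0.0]
ft_force: [-9.6, 0.1, 8.0]
opening: 0.0152
finger_force: 59.8
```

Request:
{"name": "carry_out", "arguments": {
  "motion": [
    [-1,0,0,0,4.5],
    [-1,0,0,0,4.5],
    [-1,0,0,0,4.5],
    [-1,0,0,0,4.5],
    [-1,0,0,0,4.5],
    [-1,0,0,0,4.5],
    [-1,0,0,0,4.5],
    [-1,0,0,0,4.5]
  ]
}}

```text
clock: 19.68
ee_pos: [0.5682, 0.298, 0.095]
orientation: [1.0, -0.023, -0.001, -0.0]
ft_force: [-11.4, 1.8, 7.8]
opening: 0.0148
finger_force: 59.8
```

```bash
python3 - <<'E'
from h import *
s=bot.sense(); info(s)
E
```

```text
t 19.68 tcp [568.2 298.   95. ] ang -2.59 tilt [-0.0015  0.0004] F [-11.4   1.8   7.8] T [0.05 1.67 0.21] open 14.8 ff 59.8 j1,6 [ 20.8 113.4]
```

Request:
{"name": "carry_out", "arguments": {
  "motion": [
    [-1,0,0,0,4.5],
    [-1,0,0,0,4.5],
    [-1,0,0,0,4.5],
    [-1,0,0,0,4.5],
    [-1,0,0,0,4.5],
    [-1,0,0,0,4.5],
    [-1,0,0,0,4.5],
    [-1,0,0,0,4.5]
  ]
}}

```text
clock: 20.35
ee_pos: [0.5683, 0.2983, 0.095]
orientation: [0.944, -0.33, -0.001, -0.0]
ft_force: [-9.6, 4.0, 6.6]
opening: 0.015
finger_force: 59.6
```

Request:
{"name": "carry_out", "arguments": {
  "motion": [
    [-1,0,0,0,3],
    [-1,0,0,0,3],
    [-1,0,0,0,2],
    [-1,0,0,0,0],
    [-1,0,0,0,0],
    [-1,0,0,0,0],
    [-1,0,0,0,0],
    [-1,0,0,0,0]
  ]
}}

```text
clock: 21.02
ee_pos: [0.5683, 0.2984, 0.095]
orientation: [0.919, -0.394, -0.001, -0.0]
ft_force: [-9.7, 4.8, 5.7]
opening: 0.0151
finger_force: 59.6
```

```bash
python3 - <<'E'
from h import *
s=bot.sense(); info(s)
E
```

```text
t 21.02 tcp [568.3 298.4  95. ] ang -46.38 tilt [-0.0013  0.0011] F [-9.7  4.8  5.7] T [ 0.58  1.6  -0.34] open 15.1 ff 59.6 j1,6 [ 20.8 157.1]
```

Turned 2.43 rad and the torque has changed sign, so it is past the crest. Releasing and lifting to look.

Request:
{"name": "carry_out", "arguments": {
  "motion": [
    [1,0,0,0,0],
    [1,0,0,0,0],
    [1,0,0,0,0],
    [1,0,0,0,0],
    [1,0,0,0,0],
    [1,0,0,0,0],
    [1,0,0,0,0],
    [1,0,0,0,0]
  ]
}}

```text
clock: 21.68
ee_pos: [0.5691, 0.2975, 0.0947]
orientation: [0.919, -0.394, -0.0, -0.0]
ft_force: [-0.5, 0.4, -0.1]
opening: 0.0854
finger_force: 0.0
```

Request:
{"name": "carry_out", "arguments": {
  "motion": [
    [1,0,0,-10,0],
    [1,0,0,-25,0],
    [1,0,0,-30,0],
    [1,0,0,-30,0],
    [1,0,0,-30,-5],
    [1,0,0,-20,-5],
    [1,0,0,0,-5],
    [1,0,0,0,-5]
  ]
}}

```text
clock: 22.35
ee_pos: [0.5694, 0.2977, 0.2424]
orientation: [0.974, -0.226, 0.001, -0.001]
ft_force: [-0.3, 1.1, -0.7]
opening: 0.0853
finger_force: 0.0
```

Request:
{"name": "carry_out", "arguments": {
  "motion": [
    [1,-20,0,0,-7],
    [1,-20,0,0,-7],
    [1,-20,0,0,-7],
    [1,-20,0,0,-7],
    [1,-20,0,0,-7],
    [1,-15,0,0,-7],
    [1,-10,0,0,-7],
    [1,0,0,0,0]
  ]
}}

```text
clock: 23.02
ee_pos: [0.4469, 0.3138, 0.2411]
orientation: [0.98, 0.2, 0.001, -0.0]
ft_force: [-0.2, 0.6, 0.1]
opening: 0.0855
finger_force: 0.0
```

```bash
python3 - <<'E'
from h import *
s=bot.sense(); info(s); a=bot.read_camera('wrist')[:,:,::-1]; b=bot.read_camera('side')[:,:,::-1]; t=bot.read_camera('top')[:,:,::-1]
cv2.imwrite('pics/w5.png',np.vstack([cv2.resize(a,(480,300)),np.hstack([cv2.resize(b[230:400,100:380],(240,146)),cv2.resize(t[130:220,150:300],(240,146))])]))
cv2.imwrite('pics/w5full.png',a)
E
```

```text
t 23.02 tcp [446.9 313.8 241.1] ang 23.05 tilt [0.001  0.0007] F [-0.2  0.6  0.1] T [-0.06  0.03  0.04] open 85.5 ff 0.0 j1,6 [27.  93.9]
```

View pics/w5.png

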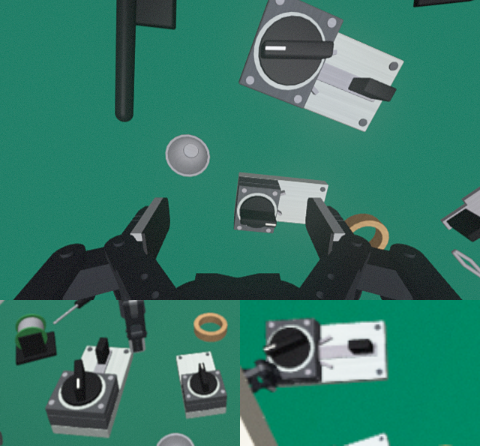

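The bar's mark end now points left (275,48 in the scaled wrist view), about 160° on from its start, and the gauge is still in line in the gap. I'll confirm with numbers.

```bash
python3 - <<'E'
from h import *
s=bot.sense(); P=plane('wrist',np.array([[442,63],[354,65]])*1.0,.122,s)*1000
d=P[1]-P[0]; a=np.degrees(np.arctan2(d[1],d[0])); print('bar len',np.hypot(*d[:2]),'knob rad',np.radians((272.6-a)%360))
o=np.array([572.6,238.6]); u=np.array([np.cos(np.radians(92.6)),np.sin(np.radians(92.6))]); v=np.array([-u[1],u[0]])
g=cv2.cvtColor(cv2.imread('pics/w5full.png'),cv2.COLOR_BGR2HSV)[...,2]
# handle top corners by dark mask region
m=np.zeros(g.shape,bool); m[95:140,455:540]=g[95:140,455:540]<80
k=rect(m); Q=plane('wrist',k,.075,s)[:,:2]*1000; print('handle fx',((Q-o)@u).min().round(1),((Q-o)@u).max().round(1),((Q-o)@v).min().round(1),((Q-o)@v).max().round(1))
E
```

```text
bar len 66.6386950947706 knob rad 2.7754109365399255
handle fx -84.8 -27.7 -8.0 13.0
```

```bash
python3 -c "
from station import bot
print(bot.close_job())"
```

```text
the job is handed in; nothing more can be done
None
```

The job is handed in, with no verdict returned: the narrow gauge sits in the gap with its tip against the stop, the knob measures about 2.78 rad (past its 2.2 rad crest), and the broad gauge was not touched.

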